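# Prove the lock-off pull switch of a bench supply

### The arm

A 6-joint arm with a two-finger parallel gripper is mounted at the origin on the work surface. World frame = base frame: x ahead of the robot, y to its left, z up, the work surface at z = 0. Lengths are in m, angles in rad, forces in N, time in s.
With the tool pointing down it reaches from about 0.375 to 0.75 m from the base axis. Payload 9 kg.
Tool frame: the origin (TCP) lies on the centre line of the jaws, within the pads' length; the fingertips stand 17 mm ahead of it and the grasp point (between the pads) lies 2 mm behind it (tip_extent is the distance from the TCP to the fingertips, in m); z points along the fingers, y is the line along which they close (so a half turn about z gives the same grasp; the last joint's range is limited). The gripper opens to 85 mm and grips with 20 to 120 N. Pads are 22 mm wide; open, the fingers measure 114 mm over their backs; the gripper's body (76 mm by 85 mm) begins 54 mm behind the grasp point. The pads swing forward as they close: fully open they stand 13 mm farther back than shut.
Start: joints at [-0.218, 0.104, 0.097, 1.564, 0, 1.353], TCP at [0.6, 0, 0.248] pointing down, gripper open.
Joint ranges: [-2.99, 2.99], [-0.84, 1.86], [-1.1, 1.16], [-1.84, 2.11], [-1.51, 1.56], [-3.14, 3.14]. Speed limits (rad/s): [2.22, 2.22, 2.57, 3.14, 3.14, 3.14].

### API

Orientations are given as a rotation vector (axis times angle).
In Python, from bench import move_pose, line_to, goto_joints, gripper_to, pause, inverse_kinematics, get_state, camera, get_calibration, MotionError, sign_off, tip_extent gives the robot as it stands. Calls block until the motion is done:
- move_pose(position, orientation): joint-space move of the TCP to a pose.
- line_to(position, rotation=None, max_speed=0.15, until_force=None): straight line of the TCP; rotation=None keeps the orientation; max_speed is the mean speed in m/s. With until_force (N) it stops when the force on the tool has changed by that much, and returns True; else False.
- goto_joints(angles): joint-space move.
- gripper_to(opening, grasp_force=None): opening from 0.0 (shut) to 1.0 (fully open); grasp_force is the grip in N (None keeps the last); returns when the fingers have stopped.
- pause(seconds).
- inverse_kinematics(position, orientation): joint angles nearest the present ones, or None.
- get_state(): the state.
- camera(name): name is "scene" or "side" or "wrist"; returns the picture (480x640x3 uint8, blue, green, red); there is no depth.
- get_calibration(name): a dict with "camera_matrix" (3x3 intrinsics, pixels), "cam_to_world" (4x4, takes a point from camera to world coordinates); the wrist camera has in their place "mount" (4x4, takes a point from camera to tool coordinates, whose origin is the TCP and whose axes are the flange's). Camera axes: x right, y down, z forward; pixel columns grow to the right and rows downward; lengths in m; the calibration is good to about 2 mm. A picture is of the moment at which its call begins: read the wrist's pose just before it. get_calibration takes no time and is no camera call.
A pose or a line that the arm cannot do raises MotionError and nothing moves.
- sign_off(): hands the job in; it is judged then, once.
The state is a dict: "t": time; "joint_pos": joint angles; "qd": joint speeds; "effort": joint torques, N m; "ee_pos": TCP position; "tcp_rot": TCP orientation; "contact_force": force on the tool from outside, world axes, zero at the start; "torque": the same for the moment, N m; "gripper_width": opening from 0.0 (shut) to 1.0 (fully open); "finger_force": force on a finger pad.
Only numpy, scipy, OpenCV 4.12 (cv2) and the standard library are available. Lean on these libraries where they do the work, as an engineer would, in place of code of your own. Each camera call takes 0.05 s, during which the arm holds its last target. There are 200 camera calls.

### The job

Check the repaired lock-off switch, the one with two spring tabs on the sides of its knob: squeeze the tabs together and turn the knob left (counterclockwise, seen facing it) as far as it goes, then pull it straight out to its on click and take the fingers off it, so that it is seen to stay on by itself for about a second. Then push it fully home, squeeze the tabs again and turn it back right as far as it goes, so that it is locked off, and let go; leave the plain round knob of the other switch box as it is.

Things in the scene. Friction and masses are not known exactly. Their poses are not given: they have to be found in the camera images.
- switch_box: Grey switch box of the lock-off switch, bolted down in the left or the right place: a 120 x 110 x 50 mm enclosure (up the slope, across, thick) on a flat foot 130 x 110 mm. Its broad face is tilted 30 degrees from level and looks up and to the box's -x, roughly to the robot's right or right and away from it. Origin: centre of the foot's underside.
- switch_base: Mount of the lock-off switch in the middle of that face. Origin: on the face, on the knob's axis, 82 mm above the table. z: straight out of the face (30 degrees from vertical), the pull direction; x: up the slope; y: level, along the face. A square plate 58 mm wide and a round collar 54 mm in diameter reach to z = 10 mm; nothing else within 45 mm of the axis stands higher.
- switch_grip (a point): Grip point: on the knob's axis half-way up the tabs (z = 26 mm of switch_base when in), moving and turning with the knob. Black knob: round core 28 mm in diameter, from 15 mm below to a flat top 14 mm above this point. Beside it two flat spring tabs at +y and -y of this point (when locked: +y and -y of switch_base), 20 mm wide, 5 mm thick, from 11 mm below to 11 mm above.
- tab_l: The +y tab (the -y one mirrors it); its frame is the knob's: origin on the axis at the face, 26 mm below switch_grip. Tabs out, their outer faces are 46 mm apart; each goes in 4 mm against a spring (5 N at first, 11 N fully in), so squeezed they measure 38 mm. Only with both in by more than 3 mm can the knob turn. The fingers grip the squeezed tabs to turn and to pull.
- switch_turn (a joint): Turn of the lock-off knob with its tabs about z of switch_base, rad: 0 = locked (hard stop; with the tabs out it has a free play of about 0.1 there), grows counterclockwise seen from outside, up to a hard stop at 0.785 (unlocked). Friction about 0.04 N m, so it stays where it is left. Below about 0.5 the knob cannot be pulled out. Both ways the tabs must be squeezed to turn it.
- switch_pull (a joint): How far the lock-off knob is drawn out along z of switch_base, m: 0 = in, off (hard stop); 0.012 = fully out, on (hard stop, held there by the detent). A spring detent holds it at either end: 5 to 8 N to start it from either rest, falling to nothing half-way; past that it snaps over by itself. Knob and tabs move out with it.
- plain_base: Mount of the other, plain switch in an equal box in the other place; same frame as switch_base. Its knob is a plain round mushroom 38 mm in diameter without tabs. To be left alone.
- plain_top (a point): Centre of the plain knob's top, 38 to 46 mm out from its face.
- plain_pull (a joint): How far the plain knob is drawn out, m (starts anywhere from 0 to 0.008).
Not all that is in view belongs to the job. What is shaped like the switch_box but green or orange is not meant.

How it is judged:
By the outcome, as a careful person would: the job done as asked, in the order asked, and still so for the second after the job is handed in, with the robot touching nothing.
It also fails if it takes over 51 s, if anything falls off the work surface, if the arm or the gripper's body presses on something with over 40 N, if the wrist force passes 120 N, or if a joint passes its speed limit or range.

## Working session

There is one attempt and no reset: what is moved stays moved. The work goes in short steps, each a Python script; the robot and the scene stay as the last script left them, time stands still between calls to the robot, and variables do not carry over. Pictures are saved under pics/ and viewed, at most 10 in all, crops included, and the job is handed in when it is done.

```bash
mkdir -p pics; ls
python3 - <<'E'
from bench import *
import cv2,numpy as np
s=get_state();print(s)
a=camera("scene");b=camera("side")
cv2.imwrite("pics/scene.png",a);cv2.imwrite("pics/side.png",b)
for n in("scene","side","wrist"):print(n,get_calibration(n))
print(get_state()["t"],tip_extent)
E
```

```text
pics
{'t': 0.0, 'joint_pos': array([-2.17677526e-01,  1.04687016e-01,  9.64968377e-02,  1.56389860e+00,
       -3.65817017e-06,  1.35310377e+00]), 'qd': array([-0.00031394,  0.00060445, -0.00023687,  0.00078715, -0.00065254,
        0.00075075]), 'effort': array([ 7.03431251e-04, -5.56934094e+01,  5.03644359e+01,  1.70058967e-02,
       -2.22691165e-04, -8.28643181e-07]), 'ee_pos': array([5.99700756e-01, 8.81340371e-05, 2.47544674e-01]), 'tcp_rot': array([-2.22065550e+00, -2.22068888e+00,  1.09610112e-03]), 'contact_force': array([ 0.17377665, -0.69237052,  0.19058339]), 'torque': array([ 0.0195378 , -0.04800129, -0.03396512]), 'finger_force': 0.0, 'gripper_width': 1.0034798024160152}
scene {'camera_matrix': array([[518.41523007,   0.        , 320.79325678],
       [  0.        , 518.41523007, 237.96604931],
       [  0.        ,   0.        ,   1.        ]]), 'cam_to_world': array([[-0.32010722,  0.8118092 , -0.48836174,  1.12829521],
       [ 0.94736161,  0.27761839, -0.1594804 ,  0.03023666],
       [ 0.00611054, -0.513706  , -0.85794452,  1.20605796],
       [ 0.        ,  0.    
[... 314 characters left out ...]
5955148 ,  0.63295899, -0.73672615],
       [ 0.01434601, -0.73381784, -0.6791948 ,  0.73572916],
       [ 0.        ,  0.        ,  0.        ,  1.        ]])}
wrist {'camera_matrix': array([[432.94056975,   0.        , 320.34604903],
       [  0.        , 432.94056975, 240.88778083],
       [  0.        ,   0.        ,   1.        ]]), 'mount': array([[ 1.77793183e-03, -9.63649571e-01, -2.67163514e-01,
         6.83648565e-02],
       [ 9.99997610e-01,  2.05327149e-03, -7.51250099e-04,
         4.05525010e-04],
       [ 1.27250106e-03, -2.67161540e-01,  9.63650918e-01,
        -1.26295115e-01],
       [ 0.00000000e+00,  0.00000000e+00,  0.00000000e+00,
         1.00000000e+00]])}
0.1 0.017
```

View pics/scene.png

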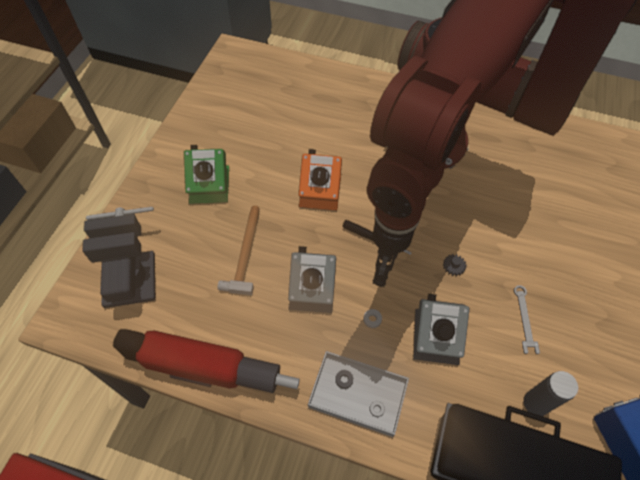

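View pics/side.png

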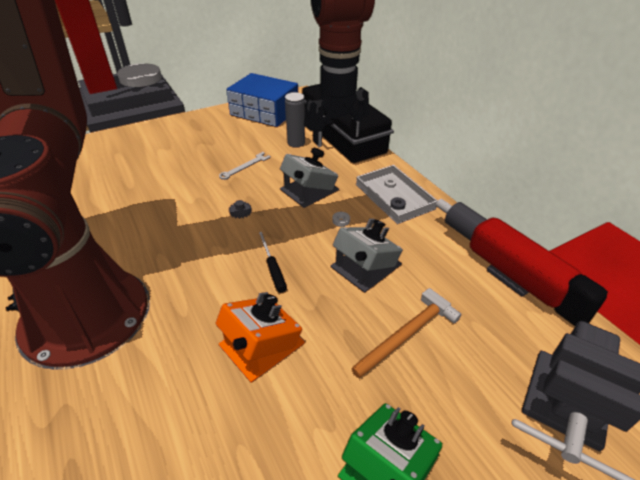

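Two grey boxes could be meant. In scene, A is at (312,280) and B at (444,329); in side, A is at (367,250) and B at (310,175). A's knob appears to have tabs, while B has a plain mushroom. The green and orange boxes are out by colour. I'll confirm in an enlarged crop.

```bash
cat > h.py <<'E'
import numpy as np,cv2
from bench import *
from scipy.spatial.transform import Rotation as R
def cam(name,st=None):
    c=get_calibration(name);K=c["camera_matrix"]
    if name!="wrist": return K,c["cam_to_world"]
    T=np.eye(4);T[:3,:3]=R.from_rotvec(st["tcp_rot"]).as_matrix();T[:3,3]=st["ee_pos"]
    return K,T@c["mount"]
def ray(KT,uv):
    K,T=KT;d=T[:3,:3]@np.linalg.solve(K,[uv[0],uv[1],1.]);return T[:3,3],d/np.linalg.norm(d)
def proj(KT,P):
    K,T=KT;p=K@(T[:3,:3].T@(np.asarray(P)-T[:3,3]));return p[:2]/p[2]
def onz(KT,uv,z):
    o,d=ray(KT,uv);return o+d*(z-o[2])/d[2]
def meet(rays):
    A=sum(np.eye(3)-np.outer(d,d) for o,d in rays);b=sum((np.eye(3)-np.outer(d,d))@o for o,d in rays)
    p=np.linalg.solve(A,b);return p,[np.linalg.norm(np.cross(p-o,d)) for o,d in rays]
E
python3 - <<'E'
from h import *
a=cv2.imread("pics/scene.png");b=cv2.imread("pics/side.png")
f=lambda i,u,v:cv2.resize(i[v-37:v+38,u-50:u+50],(400,300),interpolation=cv2.INTER_CUBIC)
cv2.imwrite("pics/crop.png",np.vstack([np.hstack([f(a,312,280),f(a,444,329)]),np.hstack([f(b,367,250),f(b,310,175)])]))
S=cam("scene");D=cam("side")
print(meet([ray(S,(312,280)),ray(D,(376,229))]),meet([ray(S,(444,329)),ray(D,(317,157))]))
E
```

```text
(array([ 0.61408148, -0.15838733,  0.09697625]), [np.float64(4.4922982739516664e-05), np.float64(4.4922982739477795e-05)]) (array([0.63831973, 0.16182564, 0.1012118 ]), [np.float64(0.0028429275479143), np.float64(0.0028429275479144043)])
```

View pics/crop.png

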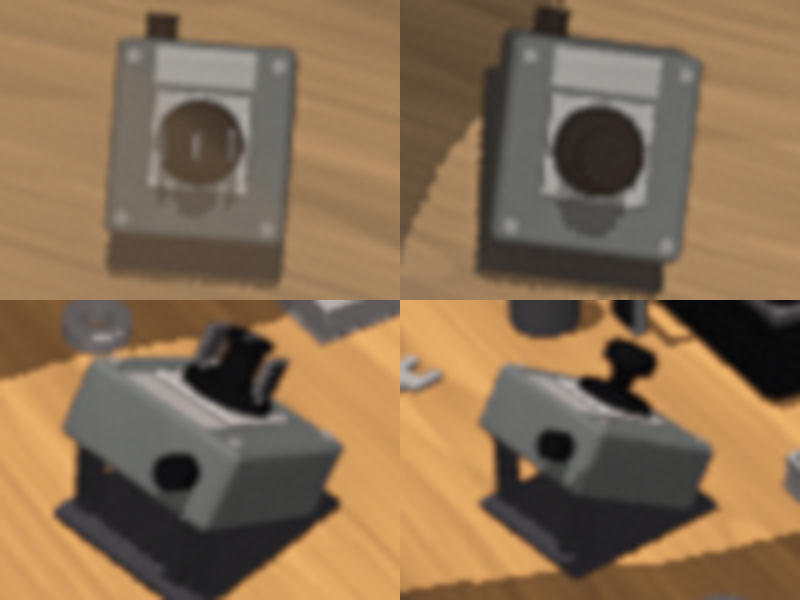

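A, the right-hand box (scene (312,280)), has two tabs beside its core. B has a plain mushroom. So the target is A, with its knob near (0.614, -0.158, 0.10), which fits the heights and reach given. Next is a near look with the wrist camera.

Run:
```python
from h import *
move_pose([0.60,-0.16,0.29],get_state()["tcp_rot"])
s=get_state();im=camera("wrist");cv2.imwrite("pics/w1.png",im)
np.savez("w1.npz",ee_pos=s["ee_pos"],tcp_rot=s["tcp_rot"]);print(s["t"],s["ee_pos"],s["joint_pos"])
K=cam("wrist",s);print(K[1],proj(K,[.614,-.158,.1]))
```

```text
0.8 [ 0.59986769 -0.16024982  0.28973806] [-4.71318628e-01  1.86415734e-01  2.62436066e-01  1.64849209e+00
 -3.46147611e-06  1.10042448e+00]
[[ 9.99995825e-01  1.53914799e-03 -2.44557326e-03  6.00526571e-01]
 [ 8.31934586e-04 -9.63853082e-01 -2.66433001e-01 -9.19807974e-02]
 [-2.76725314e-03  2.66429854e-01 -9.63850339e-01  4.16083859e-01]
 [ 0.00000000e+00  0.00000000e+00  0.00000000e+00  1.00000000e+00]] [339.55089958 213.26166346]
```

View pics/w1.png

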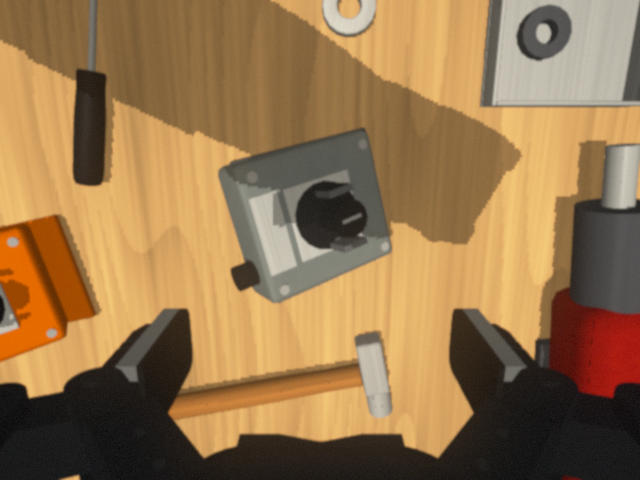

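The picture shows box A's knob at about (333,215), face screws at (252,177), (363,144), (385,246) and (285,290), and the tabs above and below the core in the image. I'll triangulate the screws to get the face plane and yaw.

```bash
cat > t.py <<'E'
from h import *
W=cam("wrist",dict(np.load("w1.npz")));S=cam("scene")
def blob(im,uv,r):
    g=cv2.cvtColor(im,cv2.COLOR_BGR2GRAY).astype(float);u,v=map(int,uv)
    p=g[v-r:v+r+1,u-r:u+r+1];p=np.clip(p-np.median(p)-12,0,None)
    y,x=np.mgrid[v-r:v+r+1,u-r:u+r+1];return np.array([(p*x).sum(),(p*y).sum()])/p.sum()
w=cv2.imread("pics/w1.png");s=cv2.imread("pics/scene.png")
ww=[blob(w,p,7) for p in[(252,177),(363,144),(385,246),(285,290)]]
ss=[blob(s,p,3) for p in[(332,259),(329,300),(292,297),(295,257)]]
P=[]
for a,b in zip(ww,ss):
    p,e=meet([ray(W,a),ray(S,b)]);P.append(p);print(a.round(1),b.round(1),p.round(4),e[0].round(4))
P=np.array(P);c=P.mean(0);n=np.linalg.svd(P-c)[2][2];n*=np.sign(n[2])
print("c",c,"n",n,"tilt",np.degrees(np.arccos(n[2])),"yaw n",np.degrees(np.arctan2(n[1],n[0])))
for i in range(4):
    d=P[(i+1)%4]-P[i];print(np.linalg.norm(d),np.degrees(np.arctan2(d[1],d[0])),d)
E
python3 t.py
python3 - <<'E'
import cv2
w=cv2.imread("pics/w1.png");cv2.imwrite("pics/c2.png",cv2.resize(w[120:310,210:410],(800,600)[0:1]+(760,),interpolation=cv2.INTER_CUBIC)[0:600])
E
```

```text
[251.4 177.4] [331.2 259.1] [ 0.5505 -0.131   0.1064] 0.0003
[362.6 143.8] [328.2 299.9] [ 0.6337 -0.11    0.058 ] 0.0005
[386.2 246. ] [291.9 296.9] [ 0.6559 -0.1952  0.0605] 0.0004
[284.5 289.8] [294.9 256.4] [ 0.5723 -0.2164  0.1072] 0.0002
c [ 0.60312221 -0.16315263  0.08301984] n [0.46482243 0.13697263 0.87474488] tilt 28.98520330397388 yaw n 16.419049274250288
0.09852003334654971 14.134596208457134 [ 0.08319344  0.02095016 -0.04843696]
0.08801389738902274 -75.43454645248738 [ 0.02212511 -0.08515005  0.00252867]
0.09803216978474912 -165.74780852272514 [-0.08351644 -0.02121388  0.04674699]
0.0881563790809024 104.3191539521511 [-0.02180211  0.08541377 -0.0008387 ]
```

View pics/c2.png

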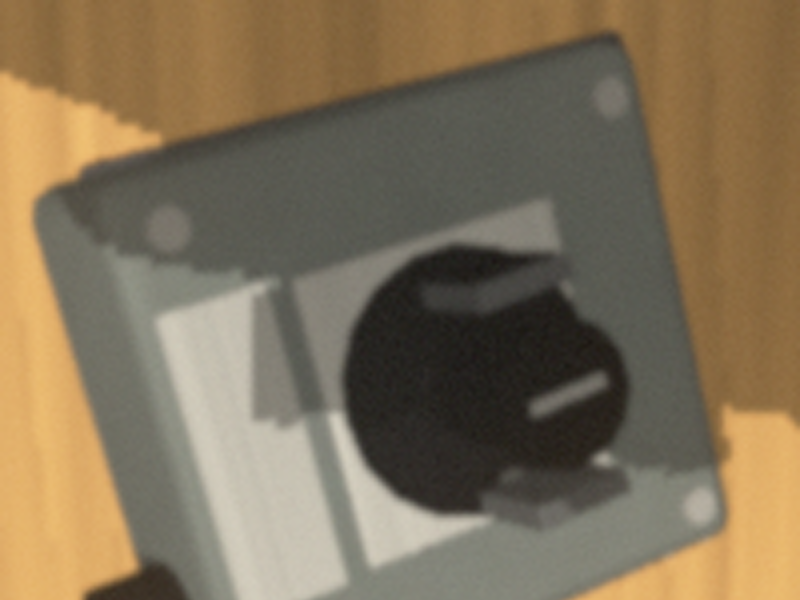

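Checks out: tilt is 29° (30° expected), centre z is 83 mm (82 expected) and the edges fit the box. The face normal yaws about 14.3°, and the crop shows the tabs across the slope (locked). Next I check the projected knob points against the image, and the reach over the whole sequence.

```bash
cat >> h.py <<'E'
yaw=np.radians(14.3);O=np.array([0.6031,-0.1632,0.082])
n=np.array([np.sin(np.pi/6)*np.cos(yaw),np.sin(np.pi/6)*np.sin(yaw),np.cos(np.pi/6)])
xb=np.array([-np.cos(np.pi/6)*np.cos(yaw),-np.cos(np.pi/6)*np.sin(yaw),.5]);yb=np.cross(n,xb)
B=np.c_[xb,yb,n]
def P(x,y,z): return O+B@[x,y,z]
def rot(th,half): # tool z=-n, tool y=±yb turned by th
    y=yb*(-1 if half else 1);M=np.c_[np.cross(y,-n),y,-n]
    return (R.from_rotvec(n*th)*R.from_matrix(M)).as_rotvec()
E
python3 - <<'E'
from h import *
W=cam("wrist",dict(np.load("w1.npz")))
c=lambda x,y,z:((proj(W,P(x,y,z))-[210,120])*4).round()
print("top",c(0,0,40),"edge lo",c(-14,0,40))
for y in(23,-23):print(y,[c(x,y,z) /1 for x in(-10,10) for z in(37,)])
E
sed -i 's|B@\[x,y,z\]|B@(np.array([x,y,z])/1000)|' h.py
python3 - <<'E'
from h import *
W=cam("wrist",dict(np.load("w1.npz")))
c=lambda x,y,z:((proj(W,P(x,y,z))-[210,120])*4).round()
print("top",c(0,0,40),"edge lo",c(-14,0,40))
for y in(23,-23):print(y,[c(x,y,37) for x in(-10,10)])
for h in(0,1):
  for z in(29,41,110):
    for th in(-.1,.4,.88):
      q=inverse_kinematics(P(0,0,z),rot(th,h));print(h,z,th,None if q is None else np.round(q,2))
E
```

```text
top [-529.  258.] edge lo [-1447.   499.]
23 [array([-2111., -1296.]), array([ -427., -1185.])]
-23 [array([-623., 1555.]), array([ 286., 1060.])]
top [570. 394.] edge lo [633. 369.]
23 [array([633., 494.]), array([545., 532.])]
-23 [array([577., 252.]), array([483., 285.])]
0 29 -0.1 [-0.33  0.9   0.77  1.89 -0.28  2.72]
0 29 0.4 [-0.33  0.9   0.77  1.89 -0.28  2.22]
0 29 0.88 [-0.33  0.9   0.77  1.89 -0.28  1.74]
0 41 -0.1 [-0.33  0.92  0.82  1.92 -0.28  2.73]
0 41 0.4 [-0.33  0.92  0.82  1.92 -0.28  2.23]
0 41 0.88 [-0.33  0.92  0.82  1.92 -0.28  1.75]
0 110 -0.1 None
0 110 0.4 None
0 110 0.88 None
1 29 -0.1 [-0.33  0.9   0.77  1.89 -0.28 -0.42]
1 29 0.4 [-0.33  0.9   0.77  1.89 -0.28 -0.92]
1 29 0.88 [-0.33  0.9   0.77  1.89 -0.28 -1.4 ]
1 41 -0.1 [-0.33  0.92  0.82  1.92 -0.28 -0.41]
1 41 0.4 [-0.33  0.92  0.82  1.92 -0.28 -0.91]
1 41 0.88 [-0.33  0.92  0.82  1.92 -0.28 -1.39]
1 110 -0.1 None
1 110 0.4 None
1 110 0.88 None
```

The projected knob top edge and tab edges agree with the crop to about 1 mm, and the arm can reach the whole sequence. Next: approach, squeeze and check.

```bash
cat >> h.py <<'E'
def rep(tag,f0=None):
    s=get_state();f=B.T@s["contact_force"];t=s["torque"]@n
    print(tag,"t%.1f"%s["t"],"tcp_b",(1000*B.T@(s["ee_pos"]-O)).round(1),"F_b",f.round(1),"Tn %.2f"%t,"w %.3f"%s["gripper_width"],"ff %.1f"%s["finger_force"]);return s
E
python3 - <<'E'
from h import *
q=get_state()["joint_pos"]
top=max(z for z in range(50,110,3) if inverse_kinematics(P(0,0,z),rot(0,1)) is not None);print("top",top)
z0=min(top,78)
gripper_to(0.75,40)
move_pose(P(0,0,z0),rot(0,1));rep("above")
s=get_state();cv2.imwrite("pics/w2.png",camera("wrist"))
print(line_to(P(0,0,29),max_speed=0.05,until_force=12));rep("down")
gripper_to(0.0,40);rep("squeezed")
E
```

```text
top 89
above t2.6 tcp_b [ 0.2  0.2 78.7] F_b [ 0.7  0.2 -0.2] Tn -0.03 w 0.749 ff 0.0
False
down t3.8 tcp_b [-0.   0.1 29.4] F_b [-0.3  0.4  0.1] Tn 0.07 w 0.748 ff 0.0
squeezed t4.2 tcp_b [-0.1  0.2 30.6] F_b [ 0.2 -1.5  8.1] Tn -0.02 w 0.419 ff 41.6
```

Run:
```python
from h import *
w=camera("wrist");s=camera("side");u,v=proj(cam("side"),P(0,0,26)).astype(int)
c=cv2.resize(s[v-45:v+45,u-60:u+60],(640,480),interpolation=cv2.INTER_CUBIC)
cv2.imwrite("pics/g.png",cv2.resize(np.hstack([w,c]),(800,300)))
```

```text
(no output)
```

View pics/g.png

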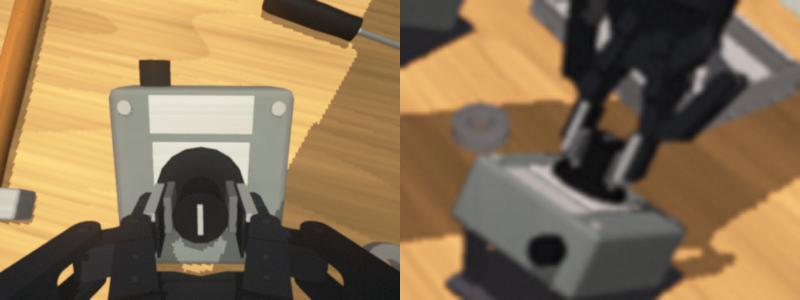

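The wrist view shows both pads squarely on the squeezed tabs, with the pointer straight down the slope. I'll ease up about 1.5 mm to relieve the 8 N, then turn left past 0.785 while watching the torque.

Run:
```python
from h import *
line_to(P(0,0,31),max_speed=0.02);rep("relieved")
for th in(.2,.4,.6,.75,.82):
    line_to(P(0,0,31),rot(th,1));s=rep(th)
R0=R.from_rotvec(rot(0,1));print("turn",((R.from_rotvec(s["tcp_rot"])*R0.inv()).as_rotvec()@n).round(3))
```

```text
relieved t4.5 tcp_b [-0.1  0.1 30.9] F_b [-0.2  1.3 -0.3] Tn -0.09 w 0.422 ff 44.1
0.2 t4.9 tcp_b [-0.1 -0.  30.9] F_b [-1.1  0.  -0.7] Tn -0.00 w 0.416 ff 44.0
0.4 t5.2 tcp_b [-0.1 -0.2 30.9] F_b [-1.  -0.9 -0.6] Tn -0.00 w 0.418 ff 43.9
0.6 t5.6 tcp_b [ 0.  -0.3 30.9] F_b [ 0.1 -2.1 -0.5] Tn 0.05 w 0.418 ff 43.9
0.75 t5.9 tcp_b [ 0.1 -0.3 30.9] F_b [ 0.3 -3.  -0.5] Tn 0.07 w 0.415 ff 43.9
0.82 t6.1 tcp_b [ 0.1 -0.3 30.9] F_b [ 1.2 -4.9 -1.7] Tn -0.96 w 0.424 ff 43.7
turn 0.814
```

The torque jumps to about 1 N m past 0.78, so that's the left stop. Now pull out, release and back off.

Run:
```python
from h import *
line_to(P(0,0,31),rot(.79,1));rep("ease")
for z in(33,36,39,43,43.8):
    line_to(P(0,0,z),max_speed=0.03);rep(z)
gripper_to(0.75);rep("open")
line_to(P(0,0,78),max_speed=0.08);rep("away")
pause(1.2)
w=camera("wrist");s=camera("side");u,v=proj(cam("side"),P(0,0,26)).astype(int)
c=cv2.resize(s[v-45:v+45,u-60:u+60],(640,480),interpolation=cv2.INTER_CUBIC)
cv2.imwrite("pics/on.png",cv2.resize(np.hstack([w,c]),(800,300)))
W=cam("wrist",get_state());print([(proj(W,P(0,0,z))*[.625,.625]).round() for z in(40,52)]);rep("end")
```

```text
ease t6.4 tcp_b [ 0.1 -0.3 30.9] F_b [ 0.7 -4.8 -1. ] Tn -0.41 w 0.417 ff 43.5
33 t6.6 tcp_b [ 0.  -0.3 32.4] F_b [ 0.6 -4.7 -3.9] Tn -0.47 w 0.421 ff 44.1
36 t6.9 tcp_b [ 0.1 -0.3 36.3] F_b [ 1.3 -5.7  1.6] Tn -0.43 w 0.420 ff 45.4
39 t7.1 tcp_b [ 0.1 -0.3 39.7] F_b [ 0.3 -4.4  2. ] Tn -0.43 w 0.416 ff 45.6
43 t7.4 tcp_b [ 0.1 -0.2 43. ] F_b [ 1.4 -5.5 -1. ] Tn -0.43 w 0.416 ff 46.8
43.8 t7.7 tcp_b [ 0.  -0.3 43. ] F_b [ 0.1 -4.3 -6.3] Tn -0.47 w 0.415 ff 45.8
open t8.1 tcp_b [ 0.1  0.5 44.5] F_b [ 0.2  0.  -0.5] Tn -0.02 w 0.750 ff 0.0
away t8.6 tcp_b [-0.2  0.1 77.7] F_b [-0.2  0.1 -0.3] Tn 0.02 w 0.751 ff 0.0
[array([199., 183.]), array([199., 190.])]
end t9.9 tcp_b [-0.  0. 78.] F_b [ 0.1  0.4 -0.4] Tn -0.03 w 0.751 ff 0.0
```

View pics/on.png

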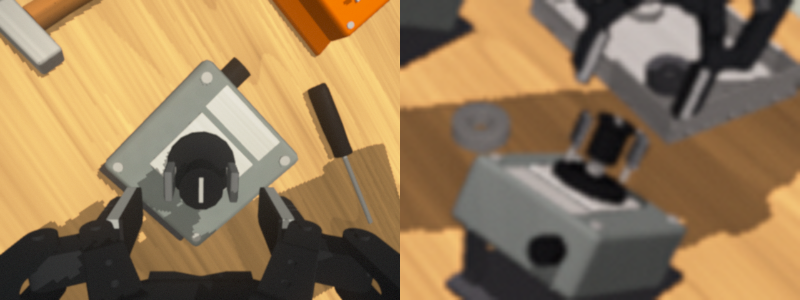

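After 1.8 s hands-off, the knob is still out (raised in the side crop at about (605,140)) and turned 45° to the box in the wrist view. It's on and stays on. Now push it home with shut fingers on its flat top, then squeeze again and turn right.

Run:
```python
from h import *
gripper_to(0.0);rep("shut")
line_to(P(0,0,72),max_speed=0.06)
print(line_to(P(0,0,54),max_speed=0.03,until_force=22));rep("pushed")
line_to(P(0,0,78),max_speed=0.08);gripper_to(0.75,40);rep("open")
line_to(P(0,0,31),max_speed=0.06,until_force=12);rep("down")
gripper_to(0.0,40);rep("squeezed")
line_to(P(0,0,31));rep("z")
```

```text
shut t10.6 tcp_b [ 0. -0. 78.] F_b [-0.3  0.   0.6] Tn -0.05 w -0.003 ff 0.0
True
pushed t11.4 tcp_b [-0.   0.2 56.2] F_b [0.3 0.2 9.1] Tn 0.01 w -0.002 ff 4.7
open t12.4 tcp_b [ 0.  0. 78.] F_b [0.  0.1 0.4] Tn -0.01 w 0.752 ff 0.0
down t13.4 tcp_b [-0.   0.1 31.5] F_b [-0.6 -0.2  0. ] Tn 0.04 w 0.750 ff 0.0
squeezed t13.8 tcp_b [ 0.3 -0.2 32.7] F_b [ 2.8 -1.9  8.5] Tn -0.15 w 0.420 ff 42.4
z t14.0 tcp_b [ 0.3 -0.2 32.7] F_b [ 2.7 -2.3  8.6] Tn -0.14 w 0.417 ff 42.3
```

The push stopped with the knob top at z ≈ 39–40 mm, so it's home. Now turn right to the stop.

Run:
```python
from h import *
R0=R.from_rotvec(rot(0,1))
for th in(.6,.4,.2,.05,0,-.03,-.06):
    line_to(P(0,0,32),rot(th,1));s=rep(th)
    print(((R.from_rotvec(s["tcp_rot"])*R0.inv()).as_rotvec()@n).round(3))
    if abs(s["torque"]@n)>1.2:break
line_to(P(0,0,31.5),rot(-.01,1));rep("ease")
gripper_to(0.75);rep("open")
line_to(P(0,0,78),max_speed=0.08);rep("away")
w=camera("wrist");s=camera("side");u,v=proj(cam("side"),P(0,0,26)).astype(int)
c=cv2.resize(s[v-45:v+45,u-60:u+60],(640,480),interpolation=cv2.INTER_CUBIC)
cv2.imwrite("pics/off.png",cv2.resize(np.hstack([w,c]),(800,300)))
```

```text
0.6 t14.4 tcp_b [ 0.2 -0.1 32.7] F_b [ 2.1 -2.1  5.1] Tn -0.07 w 0.418 ff 41.6
0.604
0.4 t14.7 tcp_b [ 0.1 -0.  32.7] F_b [ 2.2 -1.6  6.2] Tn -0.06 w 0.418 ff 41.6
0.404
0.2 t15.1 tcp_b [ 0.1  0.1 32.8] F_b [ 1.  -1.7  4.9] Tn -0.03 w 0.417 ff 41.5
0.204
0.05 t15.4 tcp_b [ 0.1  0.1 32.7] F_b [ 1.7 -0.7  4. ] Tn -0.05 w 0.421 ff 41.6
0.054
0 t15.6 tcp_b [ 0.1  0.2 32.8] F_b [1.8 0.2 5.3] Tn -0.03 w 0.422 ff 41.6
0.004
-0.03 t15.9 tcp_b [ 0.1  0.2 32.7] F_b [ 1.5 -0.4  4. ] Tn 0.46 w 0.418 ff 41.6
-0.025
-0.06 t16.1 tcp_b [ 0.1  0.2 32.7] F_b [1.2 0.5 5.7] Tn 0.98 w 0.423 ff 41.8
-0.054
ease t16.4 tcp_b [ 0.1  0.2 32.7] F_b [ 1.8 -0.6  7.4] Tn 0.05 w 0.418 ff 42.1
open t16.7 tcp_b [-0.1  0.1 31.4] F_b [-0.   0.9  0.1] Tn 0.02 w 0.754 ff 0.0
away t17.5 tcp_b [-0.2  0.  77.6] F_b [-0.4 -0.7 -0.6] Tn 0.01 w 0.752 ff 0.0
```

View pics/off.png

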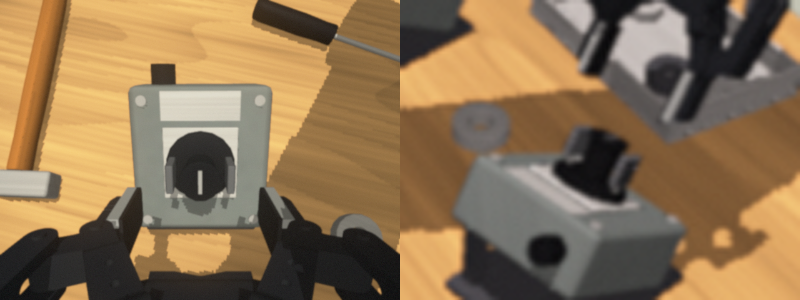

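The right stop was felt at about 0. The knob now sits low at (200,175) in the wrist view, aligned with the box, tabs out and the gripper clear. That is locked off, so I'm handing in.

```bash
python3 -c "
from bench import *
print(sign_off())"
```

```text
the job is handed in; nothing more can be done
None
```

The lock-off switch was turned left to its stop, pulled on and stayed on by itself for about 1.8 s, then was pushed home, turned right to its stop, locked off and let go; the plain knob was left alone, and the job was handed in at about 17.5 s.

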